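# Check that a rebuilt brake lever stops short of the bar

## Robot

A 7-joint arm with a two-finger parallel gripper is mounted at the origin on the work surface. World frame = base frame: x ahead of the robot, y to its left, z up, the work surface at z = 0. Lengths are in mm, angles in rad, forces in N, time in s.
With the tool pointing down it reaches from about 350 to 900 mm from the base axis. Payload 8.1 kg.
Tool frame: the origin (TCP) lies at the very end of the fingers, on their centre line; the grasp point (between the pads) lies 19 mm behind it (robot.hold_point_z is the distance from the TCP to the grasp point, in mm); z points along the fingers, y is the line along which they close (so a half turn about z gives the same grasp; the last joint's range is limited). The gripper opens to 92 mm and grips with 3 to 60 N. Pads are 19 mm wide; open, the fingers measure 130 mm over their backs; the gripper's body (75 mm by 190 mm) begins 47 mm behind the grasp point.
Start: joints at [1.238, 0.434, 0.025, 1.573, -0.012, 1.134, -0.075], TCP at [142.339, -608.589, 226.742] pointing down, gripper open.
Joint ranges: [-2.62, 2.62], [-0.44, 2.09], [-1.27, 1.32], [0.08, 2.57], [-1.32, 4.46], [0.12, 2], [-2.74, 2.74]. Speed limits (rad/s): [2.22, 2.22, 3.01, 3.01, 3.14, 3.14, 3.14].

## Interface

Orientations are given as a unit quaternion [x, y, z, w].
In Python, from bench import robot, viewer, nets gives the robot as it stands.
- The arm moves only by the tool apply_moves, never from a script. Its argument "increments" is a list that holds one entry, the list of rows, each a list of 5 numbers: the closure, from 0 (fully open) to 1 (shut), then the shift along the tool's x, y, z in units of 25 mm (1.0 is 25 mm), then the turn about the tool's z in units of 0.12 rad (1.0 is 0.12 rad). A call has 1 to 5 rows; each row shifts and turns the commanded pose from where the row before left it, along the tool's axes as they then stand; what a row does not reach is not made up. A row lasts 1/12 s, in which the tool goes at most 41.7 mm and 7.16 degrees, less where a joint would pass 70% of its speed; a pose out of reach is approached as far as the arm can. A call with a number of a shift or a turn outside -1 to 1 is refused whole. A call with a gripper value outside its range is refused whole. The fingers move at their own pace and stop on an object; "grip_force" is the grip in N (left out, the last holds). Time passes only in rows, so rows that do not move let the fingers close. It gives the time, the measured TCP pose, the force, the opening and the grip force at its end, in the units of the state.
- robot.get_state(): the state, without advancing time (a new reading comes with each control period).
- viewer.grab_frame(name): name is "side" or "top" or "wrist"; returns (picture, depth): 384x512x3 uint8, red, green, blue; 384x512 float32, mm along the optical axis (not along the pixel's ray), 0 where there is no reading.
- viewer.camera_info(name): a dict with "fx", "fy", "cx", "cy" (pixels), "eye" and "attitude" of the camera in the world; the wrist camera has in their place "tool_from_camera" (4x4, takes a point from camera to tool coordinates, whose origin is the TCP and whose axes are the flange's). Camera axes: x right, y up, looking along -z (the intrinsics and any distortion apply to the point x, -y, -z); pixel columns grow to the right and rows downward; lengths in mm; the calibration is good to about 2 mm. A picture is of the moment at which its call begins: read the wrist's pose just before it. camera_info takes no time and is no camera call.
- robot.finish_job(): hands the job in; it is judged then, once.
Trained networks look in the newest picture that a camera, given by its name, has taken for a name from the list of things; names that differ only in an ending like _2 or _b are one class to them, and where a whole thing is asked for, a point or a joint stands for the part that bears it (a point fixed in the world has none). Each returns a list of dicts, best first, with "conf" (0 to 1); they miss things now and then, are a little off and sometimes report something else, mostly with a low value. They report only what shows in the picture. A call takes as long as a camera call.
- nets.spot_in(camera, name): "rect" ([left, top, width, height] in pixels, round what is visible of it).
- nets.silhouettes(camera, name): "mask" (384x512 bool, what is visible of it) and "rect" ([left, top, width, height] in pixels, round what is visible of it).
- nets.tip_of(camera, name): "centre" ([row, column] in pixels: a listed point, or the origin of a listed thing).
The state is a dict: "time_s": time; "joint_pos": joint angles; "dq": joint speeds; "effort": joint torques, N m; "position": TCP position; "ee_rot": TCP orientation; "ft_force": force on the tool from outside, world axes, zero at the start; "torque": the same for the moment, N m; "grip_width": opening from 0.0 (shut) to 1.0 (fully open); "finger_force": force on a finger pad.
Only numpy, scipy, OpenCV 4.12 (cv2) and the standard library are available. Lean on these libraries where they do the work, as an engineer would, in place of code of your own. Each camera call takes 0.05 s, during which the arm holds its last target. There are 200 camera calls.

## Task

Two rebuilt brake levers are mounted on the bench: with the outside of your fingers push the orange one in towards its bar, from its outward face only, until it comes up against its stop (short of the grip), and keep it there for three seconds without forcing it. Then ease it slowly back out under your fingers, never letting it snap, and take the hand away. Do not pinch the lever or touch its grip, and leave the blue lever and everything else on the bench alone.

Things in the scene. Friction and masses are not known exactly. Their poses are not given: they have to be found in the camera images.
- orange_stand: Stand screwed to the bench with a bar stub and the orange brake lever. Origin on the bench under mid-bar. Bar along its y, axis 135 mm up, y -110 to +110; post and pivot at the -y end; top at 157 mm; black grip (c7), 32 mm diameter, y -18 to +110; base plate 12 mm thick, x within 55. The lever lies on the bar's -x side, facing the robot (yaw within 0.45 rad); pressed to +x
- orange_pivot (a point): Frame of the orange lever's straight level blade: 10 mm thick (x -5 to +5; c1, its inner 3 mm a dark strip c3), 127 to 143 mm above the bench, from 5 to 130 mm beyond the pivot, 16 mm round end knob c2. Origin on the vertical pivot axis (stand x -45, y -46 mm), 135 mm up. Its y runs along the blade to the tip, -x is the outward (pressing) side. Free space below it, down to the base plate
- orange_press (a point): Middle of the orange lever's outward face, 85 mm from the pivot along the blade (x -5 mm in the pivot's frame), 135 mm above the bench. Axes as the pivot's; moves with it
- orange_lever (a joint): Turn of the orange lever, rad: 0 let out (blade splayed 0.30 outward from the bar's direction), grows as it is pressed in, hard stop at 0.36 (18 mm then left between blade and grip; the press point has travelled 30 mm). Spring return: 2 N at the press point at 0, 8 N just before the stop; let go, it snaps out
- blue_stand: Stand screwed to the bench with a bar stub and the blue brake lever. Origin on the bench under mid-bar. Bar along its y, axis 135 mm up, y -110 to +110; post and pivot at the -y end; top at 157 mm; black grip (c7), 32 mm diameter, y -18 to +110; base plate 12 mm thick, x within 55. The lever lies on the bar's -x side, facing the robot (yaw within 0.45 rad); pressed to +x
- blue_pivot (a point): Frame of the blue lever's straight level blade: 10 mm thick (x -5 to +5; c1, its inner 3 mm a dark strip c3), 127 to 143 mm above the bench, from 5 to 130 mm beyond the pivot, 16 mm round end knob c2. Origin on the vertical pivot axis (stand x -45, y -46 mm), 135 mm up. Its y runs along the blade to the tip, -x is the outward (pressing) side. Free space below it, down to the base plate
- blue_press (a point): Middle of the blue lever's outward face, 85 mm from the pivot along the blade (x -5 mm in the pivot's frame), 135 mm above the bench. Axes as the pivot's; moves with it
- blue_lever (a joint): Turn of the blue lever, rad: 0 let out (blade splayed 0.30 outward from the bar's direction), grows as it is pressed in, hard stop at 0.36 (18 mm then left between blade and grip; the press point has travelled 30 mm). Spring return: 2 N at the press point at 0, 8 N just before the stop; let go, it snaps out
- mug: White mug, 80 mm wide, 90 mm high, handle to one side; loose. Origin under its centre
- soap: Amber bottle with white cap, 64 mm wide, 170 mm high; loose. Origin under its centre
- tin: Bare metal tin, 72 mm wide, 75 mm high; loose. Origin under its centre
- wrench: Steel wrench 160 mm long lying flat, along its x; loose
- tape: Yellow ring of tape, 90 mm across, 20 mm high, lying between the two stands; loose. Origin under its centre
- driver: Screwdriver 190 mm long lying flat, along its x; loose
- brush: Brush 200 mm long lying flat, along its x; loose

How it is judged (in metres and radians):
On the way, in this order (a step that is already met when the one before it is completed fails the run):
1. the orange lever is pushed in against its stop by the fingers and kept there for two seconds (value of joint orange_lever above 0.33 rad and (contact force between the fingers and orange_lever_c1 above 3 N or contact force between the fingers and orange_lever_c2 above 3 N)), for 2 s.
2. the orange lever is back out (value of joint orange_lever below 0.03 rad), for 0.2 s.
At the end, for the whole second after the job is handed in: The orange lever has been held within 0.03 rad of its stop (above 0.33) for 2 s and is let out again (below 0.03 rad), the blue lever is out (below 0.03 rad) and every loose thing is within 20 mm of where it began (value of joint each of orange_lever, blue_lever below 0.03 rad and distance of each of mug, soap, tin, wrench, tape, driver, brush from where it was at the start of the episode below 0.02 m); the robot touches nothing.
It fails at once if the orange lever snaps back (faster than 5 rad/s) (velocity of joint orange_lever below -5 rad/s).
It fails at once if the orange lever is forced (over 50 N) (contact force between the fingers and orange_lever_c1 above 50 N or contact force between the fingers and orange_lever_c2 above 50 N).
It fails at once if the lever is taken hold of by its inner face, or its grip is touched (contact force between the fingers and orange_lever_c3 above 0.5 N or contact force between any of the fingers, the arm and orange_stand_c7 above 1 N).
It fails at once if the blue lever is pressed or its stand touched (value of joint blue_lever above 0.05 rad or contact force between any of the fingers, the arm and blue_stand above 1 N).
It fails at once if a loose thing is shifted or lifted by over 20 mm (distance of any of mug, soap, tin, wrench, tape, driver, brush from where it was at the start of the episode above 0.02 m).
It also fails if it takes over 48 s, if anything falls off the work surface, if the arm or the gripper's body presses on something with over 40 N, if the wrist force passes 120 N, or if a joint passes its speed limit or range.

## Working session

There is one attempt and no reset: what is moved stays moved. The work goes in short steps, Python scripts to look and compute and a tool call to move; the robot and the scene stay as the last step left them, time stands still between calls to the robot, and variables do not carry over. Pictures are saved under pics/ and viewed, at most 10 in all, crops included, and the job is handed in when it is done.

Besides the shell and the picture viewer there is one more tool, called by a JSON object that holds its "op" and its "data", one argument or row to a line. apply_moves: Moves the arm, as the interface text tells. Its arguments: {"type":"object","properties":{"increments":{"type":"array"},"grip_force":{"type":"number"}},"required":["increments"]}

```bash
mkdir -p pics; cat > h.py <<'E'
import numpy as np, cv2
from scipy.spatial.transform import Rotation as R
from bench import robot, viewer, nets
def info(c): return viewer.camera_info(c)
def pose(c):
    i=info(c)
    if c=='wrist':
        s=robot.get_state(); T=np.eye(4); T[:3,:3]=R.from_quat(s['ee_rot']).as_matrix(); T[:3,3]=s['position']
        M=T@np.array(i['tool_from_camera']); return M[:3,:3],M[:3,3]
    a=np.array(i['attitude'],float)
    Rm=R.from_quat(a).as_matrix() if a.size==4 else a.reshape(3,3)
    return Rm,np.array(i['eye'],float)
def deproj(c,rows,cols,d,P=None):
    i=info(c); Rm,e=P or pose(c)
    rows,cols,d=map(lambda v:np.asarray(v,float),(rows,cols,d))
    p=np.stack([(cols-i['cx'])/i['fx']*d,-(rows-i['cy'])/i['fy']*d,-d],-1)
    return p@Rm.T+e
def ray_z(c,row,col,z,P=None):
    Rm,e=P or pose(c); v=deproj(c,row,col,1.0,(Rm,e))-e
    return e+v*(z-e[2])/v[2]
E
python3 - <<'E'
from h import *
print(robot.get_state())
for c in ('top','side','wrist'): print(c,viewer.camera_info(c))
fr={}
for c in ('top','side'):
    p,d=viewer.grab_frame(c); fr[c]=p; np.save(c+'_d.npy',d); np.save(c+'_p.npy',p)
    cv2.imwrite(f'pics/{c}0.png',cv2.cvtColor(p,cv2.COLOR_RGB2BGR))
    for n in ('orange_pivot','orange_press','blue_pivot','orange_stand','blue_stand'):
        print(c,n,[(np.round(r['centre'],1),round(r['conf'],2), np.round(ray_z(c,*r['centre'],0 if 'stand' in n else 135))) for r in nets.tip_of(c,n)][:3])
E
```

```text
{'time_s': 0.0, 'joint_pos': array([ 1.23842004,  0.43518145,  0.02498383,  1.57411688, -0.01155786,
        1.13400995, -0.07508542]), 'dq': array([ 0.00080982, -0.0006042 , -0.00056157,  0.0008281 , -0.0021521 ,
       -0.00046199, -0.00137788]), 'effort': array([-1.08259886e-03, -6.67853093e+01,  9.84764323e-01, -3.14458537e+01,
       -6.05832366e-02,  4.28650354e-02,  1.23909808e-04]), 'position': array([ 142.1533385 , -608.08035688,  225.96327312]), 'ee_rot': array([ 9.93410025e-01,  1.14611977e-01, -1.80959772e-04, -7.64749083e-04]), 'ft_force': array([ 0.0196037 , -0.08941808, -0.15242532]), 'torque': array([ 0.00516587, -0.0032386 ,  0.00257907]), 'finger_force': 0.0, 'grip_width': 0.9986617176424962}
top {'fx': 349.34917402896895, 'fy': 349.34917402896895, 'cx': 256.72474186770427, 'cy': 191.7426368448534, 'eye': array([ 333.4432651 ,   -8.81712461, 1163.3000378 ]), 'attitude': array([-0.0738897 ,  0.07569366,  0.70405864, -0.70221949])}
side {'fx': 436.38249998485526, 'fy': 436.38249998485526, 'cx': 254.59408950725188, 'cy': 182.30765619980755, 'eye': array([ 339.75715993,
[... 827 characters left out ...]
4]), 0.49, array([394.,   1., 135.]))]
top orange_stand [(array([204.1, 306.9]), 0.92, array([ 541., -182.,    0.])), (array([218.5, 298.2]), 0.23, array([ 492., -151.,    0.]))]
top blue_stand [(array([195.4, 196.2]), 0.97, array([572., 193.,   0.]))]
side orange_pivot [(array([136.7, 289.1]), 0.61, array([ 482., -222.,  135.]))]
side orange_press [(array([149.7, 290.5]), 0.39, array([ 466., -136.,  135.])), (array([281. , 178.6]), 0.34, array([643., 472., 135.]))]
side blue_pivot [(array([204.3, 258.4]), 0.52, array([518., 168., 135.]))]
side orange_stand [(array([172.7, 272.1]), 0.87, array([ 535., -191.,    0.]))]
side blue_stand [(array([244.7, 237.8]), 0.68, array([574., 196.,   0.]))]
```

```bash
python3 - <<'E'
from h import *
p=np.load('top_p.npy');d=np.load('top_d.npy')
a=cv2.resize(p[120:320,120:440],None,fx=2.4,fy=2.4,interpolation=cv2.INTER_CUBIC); cv2.imwrite('pics/topc.png',a[:,:,::-1])
r,c=np.nonzero(d>0); P=deproj('top',r,c,d[r,c]); hsv=cv2.cvtColor(p,cv2.COLOR_RGB2HSV)[r,c]
m=(hsv[:,0]<22)&(hsv[:,1]>130)&(P[:,2]>120)&(P[:,2]<165)
Q=P[m];print(len(Q),Q.min(0),Q.max(0)); 
for q,rr,cc in list(zip(Q,r[m],c[m]))[::12]: print(rr,cc,q.round())
E
```

```text
828 [  35.62332842 -609.32369238  120.1384518 ] [715.56552896 616.86603174 164.85430189]
143 138 [716. 361. 120.]
146 142 [703. 346. 128.]
149 138 [687. 351. 146.]
150 141 [688. 346. 133.]
151 139 [685. 352. 132.]
152 139 [682. 352. 131.]
153 138 [679. 355. 131.]
154 139 [677. 354. 126.]
156 135 [673. 367. 121.]
164 430 [ 641. -544.  134.]
181 155 [587. 294. 142.]
182 163 [583. 269. 146.]
182 175 [583. 234. 144.]
183 168 [579. 253. 149.]
184 186 [577. 200. 145.]
185 191 [573. 184. 148.]
188 151 [564. 303. 148.]
189 152 [561. 300. 148.]
189 191 [561. 184. 148.]
190 161 [558. 274. 146.]
190 191 [558. 184. 146.]
191 152 [557. 303. 138.]
191 166 [556. 260. 141.]
191 199 [555. 160. 148.]
191 287 [ 555. -102.  145.]
192 184 [554. 207. 136.]
192 281 [551. -84. 148.]
193 275 [547. -66. 153.]
194 293 [ 545. -120.  147.]
194 315 [ 545. -185.  146.]
195 312 [ 542. -176.  148.]
196 285 [538. -95. 154.]
197 280 [536. -81. 146.]
198 278 [534. -75. 143.]
199 273 [531. -60. 140.]
199 288 [ 530. -105.  145.]
200 280 [530. -82. 133.]
200 297 [ 527. -131.  147.]
201 289 [ 526. -108.  137.]
201 306 [ 523. -157.  150.]
202 301 [ 522. -144.  139.]
202 316 [ 521. -187.  146.]
204 314 [ 516. -182.  139.]
205 324 [ 510. -208.  159.]
206 324 [ 507. -208.  156.]
207 324 [ 505. -209.  153.]
208 323 [ 501. -206.  154.]
209 322 [ 498. -202.  157.]
210 321 [ 496. -200.  149.]
211 321 [ 492. -199.  155.]
212 322 [ 489. -202.  157.]
213 323 [ 487. -205.  153.]
214 329 [ 484. -222.  155.]
217 308 [ 476. -162.  144.]
217 320 [ 476. -197.  145.]
218 312 [ 474. -175.  138.]
219 304 [ 471. -150.  144.]
220 286 [468. -97. 143.]
220 303 [ 468. -148.  142.]
221 290 [ 465. -109.  142.]
222 282 [462. -86. 144.]
222 294 [ 462. -121.  142.]
223 290 [ 460. -110.  134.]
330 33 [162. 617. 122.]
364 248 [ 75.  13. 133.]
365 250 [ 74.   8. 142.]
366 256 [ 76.  -8. 158.]
369 239 [ 65.  37. 142.]
374 235 [ 58.  47. 164.]
```

View pics/topc.png

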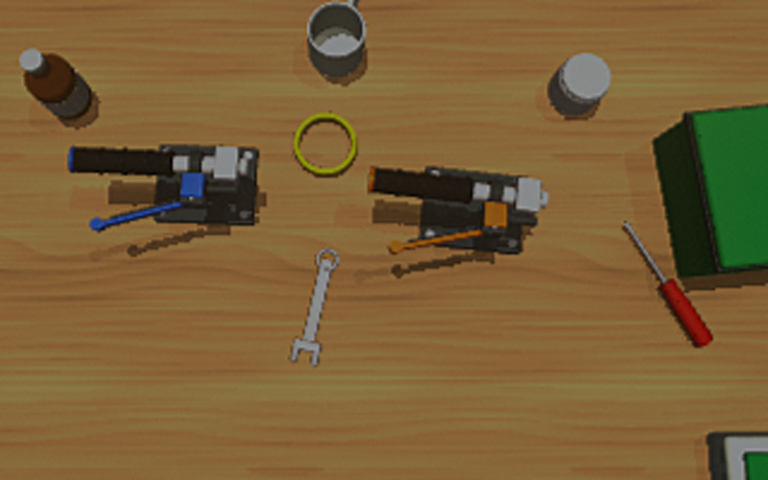

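View pics/side0.png

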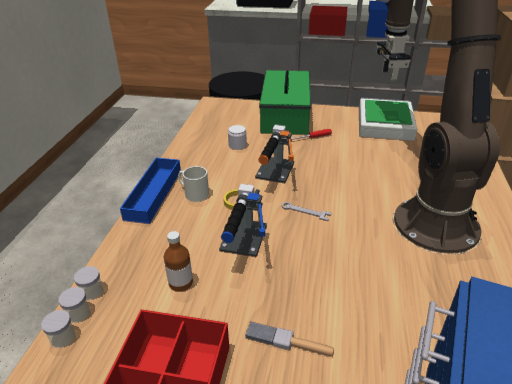

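The top crop shows the orange stand at right. The pivot block is near full-image (row 209, col 326) and the knob near (222, 284), with the wrench and tape clear of the approach. The tool x axis already nearly matches the pressing direction. I'll close the fingers, move near, then measure with the wrist camera.

{"op": "apply_moves", "data": {
  "increments": [
    [[1,0.8,-0.95,0,0],[1,0.8,-0.95,0,0],[1,0.8,-0.95,0,0],[1,0.8,-0.95,0,0],[1,0.8,-0.95,0,0]]
  ],
  "grip_force": 20
}}

```text
time_s: 1.02
position: [213.1, -468.9, 226.8]
ee_rot: [0.993, 0.115, 0.0, 0.0]
ft_force: [-0.4, -0.0, 0.5]
grip_width: 0.688
finger_force: 0.0
```

{"op": "apply_moves", "data": {
  "increments": [
    [[1,0.8,-0.95,0,0],[1,0.8,-0.95,0,0],[1,0.8,-0.95,0,0],[1,0.8,-0.95,0,0],[1,0.8,-0.95,0,0]]
  ]
}}

```text
time_s: 1.43
position: [283.4, -330.5, 227.0]
ee_rot: [0.993, 0.115, 0.0, 0.0]
ft_force: [0.9, -0.1, -0.1]
grip_width: 0.326
finger_force: 0.0
```

{"op": "apply_moves", "data": {
  "increments": [
    [[1,0.8,-0.95,0,0],[1,0.8,-0.95,0,0],[1,0.8,-0.95,0,0],[1,0.8,-0.95,0,0],[1,0,0,0,0]]
  ]
}}

```text
time_s: 1.85
position: [341.9, -216.1, 227.2]
ee_rot: [0.993, 0.118, 0.001, -0.0]
ft_force: [0.3, -0.0, -0.5]
grip_width: 0.01
finger_force: 0.0
```

{"op": "apply_moves", "data": {
  "increments": [
    [[1,0.75,-0.7,0,0],[1,0.75,-0.7,0,0],[1,0.75,-0.7,0,0],[1,0,0,0,0],[1,0,0,0,0]]
  ]
}}

```text
time_s: 2.27
position: [382.7, -156.3, 226.9]
ee_rot: [0.993, 0.116, 0.0, 0.0]
ft_force: [0.2, -1.0, -0.0]
grip_width: 0.002
finger_force: 0.0
```

```bash
python3 - <<'E'
from h import *
s=robot.get_state(); print(s['position'],s['ee_rot'],s['joint_pos'].round(2),s['grip_width'])
P=pose('wrist'); p,d=viewer.grab_frame('wrist')
cv2.imwrite('pics/w0.png',p[:,:,::-1])
for n in ('orange_pivot','orange_press'):
    print(n,[(np.round(r['centre'],1),round(r['conf'],2),ray_z('wrist',*r['centre'],135,P).round(1)) for r in nets.tip_of('wrist',n)][:2])
r,c=np.nonzero(d>0); W=deproj('wrist',r,c,d[r,c],P); h=cv2.cvtColor(p,cv2.COLOR_RGB2HSV)[r,c]
o=(h[:,0]>5)&(h[:,0]<20)&(h[:,1]>170)&(h[:,2]>90)&(W[:,2]>139)&(W[:,2]<147)
Q=W[o]; rr=r[o];cc=c[o]; print(len(Q),Q.min(0),Q.max(0), rr.min(),rr.max(),cc.min(),cc.max())
u=Q[:,1]
for y in range(-230,-40,10):
    q=Q[(u>=y)&(u<y+10)]
    if len(q): print(y+5,len(q),np.percentile(q[:,0],[3,50,97]).round(1),q[:,2].mean().round(1))
E
```

```text
[ 382.67424807 -156.32467719  226.85171126] [9.93242390e-01 1.16058258e-01 1.87670179e-04 1.81733216e-05] [ 0.57  0.11 -0.33  2.03  0.04  1.01 -1.13] 0.0016101343108768402
orange_pivot [(array([ 76.4, 365. ]), 0.92, array([ 484.5, -212.1,  135. ]))]
orange_press [(array([ 79.7, 241.2]), 0.76, array([ 462.7, -129.4,  135. ]))]
1577 [ 453.97416743 -207.63556938  139.92887342] [517.87487417 -84.28318068 145.96612994] 21 84 174 379
-205 6 [476.5 477.  511.8] 142.2
-195 123 [475.4 478.3 482. ] 143.1
-185 162 [473.8 477.  480.6] 143.1
-175 165 [471.7 475.2 478.9] 143.1
-165 162 [469.9 473.3 476.9] 143.1
-155 161 [468.  471.5 474.7] 143.1
-145 157 [466.3 469.6 473.1] 143.1
-135 159 [464.4 467.7 471.4] 143.2
-125 150 [462.2 465.5 469.4] 143.1
-115 141 [460.5 463.7 467.3] 143.2
-105 138 [458.8 461.6 465.6] 143.2
-95 33 [454.1 461.  468.6] 142.9
-85 20 [455.1 456.6 463.8] 143.5
```

View pics/w0.png

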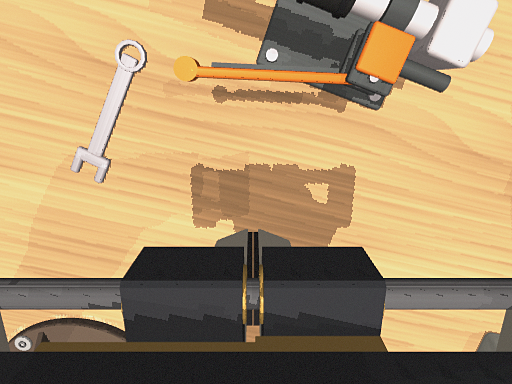

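The wrist view shows the blade at rows 68–80 from the knob (186, 68) to the pivot block near (375, 60). The outer face is at x≈464 for y=-135, with the blade splayed about 0.19 rad. The mid-stroke normal is therefore close to world +x. I'll turn the tool square and descend in front of the blade.

{"op": "apply_moves", "data": {
  "increments": [
    [[1,0,0,0.9,1],[1,0,0,0.9,1],[1,0.5,-0.4,0.9,0],[1,0.5,-0.4,0.9,0],[1,0.5,-0.4,0.9,0]]
  ]
}}

```text
time_s: 2.83
position: [419.9, -128.6, 113.4]
ee_rot: [1.0, -0.007, 0.0, 0.0]
ft_force: [1.0, -0.4, -0.1]
grip_width: 0.003
finger_force: 0.0
```

{"op": "apply_moves", "data": {
  "increments": [
    [[1,0,0,0,0],[1,0,0,0,0],[1,0,0,0,0]]
  ]
}}

```text
time_s: 3.08
position: [419.4, -128.5, 114.6]
ee_rot: [1.0, -0.006, -0.0, 0.0]
ft_force: [0.3, -0.2, -0.2]
grip_width: 0.005
finger_force: 0.0
```

{"op": "apply_moves", "data": {
  "increments": [
    [[1,0.2,0,0,0],[1,0.2,0,0,0],[1,0.2,0,0,0],[1,0.2,0,0,0],[1,0.2,0,0,0]]
  ]
}}

```text
time_s: 3.5
position: [445.7, -128.0, 114.6]
ee_rot: [1.0, -0.005, 0.0, 0.0]
ft_force: [0.6, 0.6, -0.6]
grip_width: 0.004
finger_force: 0.0
```

{"op": "apply_moves", "data": {
  "increments": [
    [[1,0.1,0,0,0],[1,0.1,0,0,0],[1,0.1,0,0,0],[1,0.1,0,0,0],[1,0,0,0,0]]
  ]
}}

```text
time_s: 3.92
position: [454.7, -127.6, 113.9]
ee_rot: [1.0, -0.005, -0.0, -0.0]
ft_force: [-2.9, 0.5, 0.3]
grip_width: 0.008
finger_force: 1.3
```

{"op": "apply_moves", "data": {
  "increments": [
    [[1,0.1,0,0,0],[1,0.1,0,0,0],[1,0.1,0,0,0],[1,0.1,0,0,0],[1,0,0,0,0]]
  ]
}}

```text
time_s: 4.33
position: [465.1, -127.7, 114.1]
ee_rot: [1.0, -0.005, -0.0, -0.0]
ft_force: [-4.5, 3.4, -1.3]
grip_width: 0.005
finger_force: 2.1
```

{"op": "apply_moves", "data": {
  "increments": [
    [[1,0.1,0,0,0],[1,0.1,0,0,0],[1,0.1,0,0,0],[1,0,0,0,0]]
  ]
}}

```text
time_s: 4.67
position: [471.6, -127.7, 114.0]
ee_rot: [1.0, -0.005, -0.001, -0.0]
ft_force: [-7.1, 3.8, 2.6]
grip_width: 0.004
finger_force: 3.9
```

{"op": "apply_moves", "data": {
  "increments": [
    [[1,0.08,0,0,0],[1,0.08,0,0,0],[1,0,0,0,0]]
  ]
}}

```text
time_s: 4.92
position: [475.1, -127.8, 113.9]
ee_rot: [1.0, -0.005, -0.001, -0.0]
ft_force: [-8.0, 4.4, 2.6]
grip_width: 0.002
finger_force: 4.5
```

```bash
python3 - <<'E'
from h import *
P=pose('wrist'); p,d=viewer.grab_frame('wrist')
cv2.imwrite('pics/w1.png',p[:,:,::-1])
r,c=np.nonzero(d>0); W=deproj('wrist',r,c,d[r,c],P); h=cv2.cvtColor(p,cv2.COLOR_RGB2HSV)[r,c]
o=(h[:,0]>5)&(h[:,0]<20)&(h[:,1]>170)&(h[:,2]>90)&(W[:,2]>139)&(W[:,2]<147)
Q=W[o]
for y in range(-230,-40,10):
    q=Q[(Q[:,1]>=y)&(Q[:,1]<y+10)]
    if len(q): print(y+5,len(q),np.percentile(q[:,0],[3,50,97]).round(1))
E
```

```text
-205 2 [487.  487.2 487.3]
-195 324 [481.9 485.7 487.8]
-185 329 [482.9 486.2 488.9]
-175 132 [484.3 487.8 489.7]
-165 9 [490.9 491.1 491.6]
-155 67 [491.2 491.8 492.7]
-145 123 [491.6 492.8 493.9]
-135 207 [489.8 493.2 494.8]
-125 304 [489.7 493.6 496.1]
-115 304 [492.2 494.9 497.2]
-105 415 [492.3 496.3 499. ]
-95 758 [492.8 499.4 506. ]
-85 486 [492.9 499.2 505.7]
-65 326 [531.3 558.7 561.8]
-55 5 [531.6 533.  534.8]
```

View pics/w1.png

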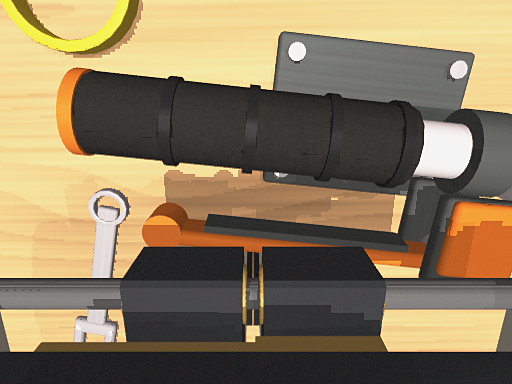

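The wrist view shows the blade at rows 225–260, turned about 0.31 rad and well clear of the grip. The fingers are on its outer face only. About 4 mm remains to the stop.

{"op": "apply_moves", "data": {
  "increments": [
    [[1,0.06,0,0,0],[1,0.06,0,0,0],[1,0,0,0,0]]
  ]
}}

```text
time_s: 5.22
position: [477.8, -127.9, 113.9]
ee_rot: [1.0, -0.005, -0.002, -0.0]
ft_force: [-9.9, 3.1, 4.1]
grip_width: 0.003
finger_force: 4.9
```

{"op": "apply_moves", "data": {
  "increments": [
    [[1,0.04,0,0,0],[1,0,0,0,0]]
  ]
}}

```text
time_s: 5.38
position: [478.6, -128.0, 113.9]
ee_rot: [1.0, -0.005, -0.002, -0.0]
ft_force: [-10.4, 3.0, 4.2]
grip_width: 0.005
finger_force: 5.0
```

{"op": "apply_moves", "data": {
  "increments": [
    [[1,0.04,0,0,0],[1,0,0,0,0]]
  ]
}}

```text
time_s: 5.55
position: [479.1, -128.0, 113.8]
ee_rot: [1.0, -0.005, -0.002, -0.0]
ft_force: [-11.6, 3.6, 6.2]
grip_width: 0.001
finger_force: 6.0
```

{"op": "apply_moves", "data": {
  "increments": [
    [[1,0.04,0,0,0],[1,0,0,0,0]]
  ]
}}

```text
time_s: 5.72
position: [479.2, -128.0, 113.8]
ee_rot: [1.0, -0.006, -0.003, -0.0]
ft_force: [-15.5, 3.9, 8.6]
grip_width: 0.002
finger_force: 7.6
```

The position has saturated at about 479.2 mm and the force is rising, so the lever is on its stop. I'll hold for over 3 s.

{"op": "apply_moves", "data": {
  "increments": [
    [[1,0,0,0,0],[1,0,0,0,0],[1,0,0,0,0],[1,0,0,0,0],[1,0,0,0,0]]
  ]
}}

```text
time_s: 6.13
position: [479.1, -128.0, 113.8]
ee_rot: [1.0, -0.006, -0.003, -0.0]
ft_force: [-14.3, 3.7, 8.5]
grip_width: 0.009
finger_force: 7.4
```

```bash
python3 - <<'E'
from h import *
P=pose('wrist'); p,d=viewer.grab_frame('wrist')
r,c=np.nonzero(d>0); W=deproj('wrist',r,c,d[r,c],P); h=cv2.cvtColor(p,cv2.COLOR_RGB2HSV)[r,c]
k=(W[:,2]>139)&(W[:,2]<147)&(W[:,0]<520)&(W[:,1]<-105)&(W[:,1]>-175)
Q=W[k]; x=[];y=[]
for t in range(-175,-105,5):
    q=Q[(Q[:,1]>=t)&(Q[:,1]<t+5)]
    if len(q)>5: y.append(t+2.5);x.append(np.percentile(q[:,0],97))
print(np.round(x,1),np.polyfit(y,x,1)[0])
E
```

```text
[519.9 519.8 498.  507.  519.5 500.7 501.4 502.3 503.3 504.  505.1 505.8
 506.7 506.7] -0.14465895873863455
```

{"op": "apply_moves", "data": {
  "increments": [
    [[1,0,0,0,0],[1,0,0,0,0],[1,0,0,0,0],[1,0,0,0,0],[1,0,0,0,0]]
  ]
}}

```text
time_s: 6.6
position: [479.2, -128.0, 113.8]
ee_rot: [1.0, -0.006, -0.003, -0.0]
ft_force: [-14.2, 3.8, 8.9]
grip_width: 0.003
finger_force: 7.4
```

{"op": "apply_moves", "data": {
  "increments": [
    [[1,0,0,0,0],[1,0,0,0,0],[1,0,0,0,0],[1,0,0,0,0],[1,0,0,0,0]]
  ]
}}

```text
time_s: 7.02
position: [479.1, -128.0, 113.8]
ee_rot: [1.0, -0.006, -0.003, -0.0]
ft_force: [-15.4, 3.0, 8.2]
grip_width: 0.009
finger_force: 7.4
```

{"op": "apply_moves", "data": {
  "increments": [
    [[1,0,0,0,0],[1,0,0,0,0],[1,0,0,0,0],[1,0,0,0,0],[1,0,0,0,0]]
  ]
}}

```text
time_s: 7.43
position: [479.2, -128.0, 113.8]
ee_rot: [1.0, -0.006, -0.003, -0.0]
ft_force: [-14.5, 3.0, 7.8]
grip_width: 0.001
finger_force: 7.4
```

{"op": "apply_moves", "data": {
  "increments": [
    [[1,0,0,0,0],[1,0,0,0,0],[1,0,0,0,0],[1,0,0,0,0],[1,0,0,0,0]]
  ]
}}

```text
time_s: 7.85
position: [479.2, -128.1, 113.8]
ee_rot: [1.0, -0.006, -0.003, -0.0]
ft_force: [-14.4, 2.8, 8.9]
grip_width: 0.001
finger_force: 7.4
```

{"op": "apply_moves", "data": {
  "increments": [
    [[1,0,0,0,0],[1,0,0,0,0],[1,0,0,0,0],[1,0,0,0,0],[1,0,0,0,0]]
  ]
}}

```text
time_s: 8.27
position: [479.2, -128.1, 113.8]
ee_rot: [1.0, -0.006, -0.003, -0.0]
ft_force: [-15.2, 3.7, 9.2]
grip_width: 0.006
finger_force: 7.4
```

{"op": "apply_moves", "data": {
  "increments": [
    [[1,0,0,0,0],[1,0,0,0,0],[1,0,0,0,0],[1,0,0,0,0],[1,0,0,0,0]]
  ]
}}

```text
time_s: 8.68
position: [479.2, -128.0, 113.8]
ee_rot: [1.0, -0.006, -0.003, -0.0]
ft_force: [-14.2, 3.5, 8.8]
grip_width: 0.006
finger_force: 7.4
```

{"op": "apply_moves", "data": {
  "increments": [
    [[1,0,0,0,0],[1,0,0,0,0],[1,0,0,0,0],[1,0,0,0,0],[1,0,0,0,0]]
  ]
}}

```text
time_s: 9.1
position: [479.1, -128.1, 113.8]
ee_rot: [1.0, -0.006, -0.003, -0.0]
ft_force: [-14.0, 3.6, 9.0]
grip_width: 0.006
finger_force: 7.4
```

The blade edge slope is now 0.17 rad on the inner side. With the 0.19 rad start, the lever has turned 0.36 rad, so it is on the stop and has been held for over 3 s at about 15 N. Now I'll ease it out.

{"op": "apply_moves", "data": {
  "increments": [
    [[1,-0.08,0,0,0],[1,-0.08,0,0,0],[1,-0.08,0,0,0],[1,-0.08,0,0,0],[1,-0.08,0,0,0]]
  ]
}}

```text
time_s: 9.52
position: [470.9, -127.7, 114.0]
ee_rot: [1.0, -0.005, -0.001, -0.0]
ft_force: [-7.7, 3.3, 1.8]
grip_width: 0.007
finger_force: 3.8
```

{"op": "apply_moves", "data": {
  "increments": [
    [[1,-0.08,0,0,0],[1,-0.08,0,0,0],[1,-0.08,0,0,0],[1,-0.08,0,0,0],[1,-0.08,0,0,0]]
  ]
}}

```text
time_s: 9.93
position: [462.1, -128.2, 114.1]
ee_rot: [1.0, -0.005, -0.0, 0.0]
ft_force: [-3.8, 1.0, -2.3]
grip_width: 0.007
finger_force: 1.8
```

{"op": "apply_moves", "data": {
  "increments": [
    [[1,-0.08,0,0,0],[1,-0.08,0,0,0],[1,-0.08,0,0,0],[1,-0.08,0,0,0],[1,-0.08,0,0,0]]
  ]
}}

```text
time_s: 10.35
position: [452.8, -128.3, 114.5]
ee_rot: [1.0, -0.005, 0.001, 0.0]
ft_force: [-1.1, -1.1, -0.6]
grip_width: 0.006
finger_force: 1.1
```

{"op": "apply_moves", "data": {
  "increments": [
    [[1,-0.08,0,0,0],[1,-0.08,0,0,0],[1,-0.08,0,0,0],[1,-0.08,0,0,0],[1,-0.08,0,0,0]]
  ]
}}

```text
time_s: 10.77
position: [442.8, -127.5, 114.4]
ee_rot: [1.0, -0.005, 0.001, -0.0]
ft_force: [0.4, 0.9, -0.5]
grip_width: 0.004
finger_force: 0.0
```

Free of the lever. I'll back away and rise.

{"op": "apply_moves", "data": {
  "increments": [
    [[1,-0.5,0,0,0],[1,-0.5,0,0,0],[1,-0.6,0,0,0],[1,-0.6,0,-0.5,0],[1,0,0,-0.8,0]]
  ]
}}

```text
time_s: 11.18
position: [383.2, -126.7, 145.4]
ee_rot: [1.0, -0.005, -0.003, -0.001]
ft_force: [0.4, -0.9, -0.8]
grip_width: 0.003
finger_force: 0.0
```

{"op": "apply_moves", "data": {
  "increments": [
    [[1,0,0,-0.9,0],[1,0,0,-0.9,0],[1,0,0,-0.9,0],[1,0,0,0,0],[1,0,0,0,0]]
  ]
}}

```text
time_s: 11.6
position: [388.4, -127.3, 215.3]
ee_rot: [1.0, -0.005, 0.002, 0.0]
ft_force: [-0.2, 0.9, 0.4]
grip_width: 0.005
finger_force: 0.0
```

```bash
python3 - <<'E'
from h import *
s=robot.get_state(); print(s['position'],s['ft_force'].round(1))
P=pose('wrist'); p,d=viewer.grab_frame('wrist')
cv2.imwrite('pics/w2.png',p[:,:,::-1])
r,c=np.nonzero(d>0); W=deproj('wrist',r,c,d[r,c],P); h=cv2.cvtColor(p,cv2.COLOR_RGB2HSV)[r,c]
o=(h[:,0]>5)&(h[:,0]<20)&(h[:,1]>170)&(h[:,2]>90)&(W[:,2]>139)&(W[:,2]<147)&(W[:,1]>-190)&(W[:,1]<-105)
print(o.sum(),np.polyfit(W[o,1],W[o,0],1))
t,_=viewer.grab_frame('top'); t0=np.load('top_p.npy')
D=np.abs(t.astype(int)-t0).max(2)>60; n,l,st,ce=cv2.connectedComponentsWithStats(D.astype(np.uint8))
print([x.tolist() for x in st[1:] if x[4]>15])
E
```

```text
[ 388.4050905  -127.25077686  215.28139755] [-0.2  0.9  0.4]
1383 [-1.90232638e-01  4.42076000e+02]
[[322, 205, 9, 10, 81], [267, 206, 184, 178, 13162], [437, 333, 35, 34, 360], [428, 338, 84, 45, 1611]]
```

View pics/w2.png

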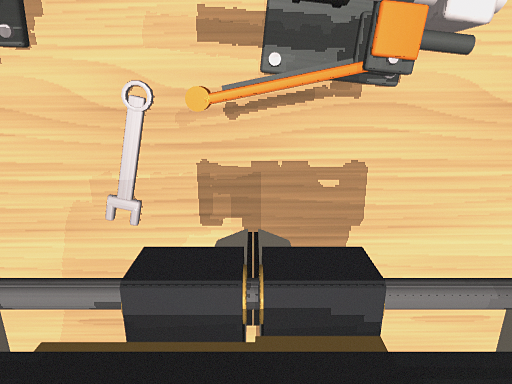

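The picture shows the lever back at its starting slope of -0.19, with the knob at (198, 98). The wrench is in place and the hand is clear. I'll hand the job in.

```bash
python3 -c "
from bench import robot
print(robot.finish_job())"
```

```text
the job is handed in; nothing more can be done
None
```

The orange lever was pushed to its stop from its outward face, held there for over 3 s at about 15 N, and eased back out; the hand was then moved clear and the job handed in at about 12 s, with no verdict returned.

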